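# Fit the induction hob's control knob and hold it pressed

### The job

Open up the induction hob for the day: lift the black control knob straight up off the clip rail against its spring clip, turn it so that the flat in its bore matches the flat on the hob's brass spindle, and push it fully home on the spindle, gently and without forcing it. Then press knob and spindle down and keep them down, as one does to switch the hob on: finish with the gripper still holding the knob pressed in. Leave the red knob clipped in the rail and leave the pan, the espresso cup and the honey jar standing where they are.

Things in the scene. Friction and masses are not known exactly. Their poses are not given: they have to be found in the camera images.
- knob_mid (a point): Middle of the loose black knob, on its axis, 20 mm above its underside. Round skirt 52 mm across, 12 mm high; on it a 2 mm silver disc, then a grip bar 42 x 14 mm, from 14 to 40 mm above the underside. x: along the bar to the end with the white pointer line; z up. Under it a D bore, 12 mm deep, 15.2 mm round, flat on the +x (pointer) side 1.5 mm off the axis, mouth bevelled about 2 mm. 0.12 kg.
- spindle_tip (a point): Centre of the top end of the hob's brass D spindle, on its axis. 14 mm round, half cut away: flat 0.5 mm off the axis on its +x side; z up. It stands 11 mm above a dark steel collar (23 mm across); top edge broken 1 mm. Knob home: its underside on the collar, so knob_mid 9 mm above this point, x axes alike (play 0.2 rad). It turns stiffly (0.06 N m), within 1.3 rad of pointing to the hob's left.
- press (a joint): How far the spindle is pressed down, m: 0 at rest, 0.0045 at its stop. A spring pushes back with 7 N at rest, 11 N at the stop. The collar's top stands 8 mm above the steel deck, so the knob's skirt never meets the deck.
- rail: Aluminium clip rail, fixed, 194 mm long (its y), 64 mm wide (its x), top 16 mm up; origin under its centre. Two knob stations 48 mm either side along y. A knob sits on it between 5 mm lips and two sprung steel clips, along y, that hook over its skirt; clips stand up to 25 mm above the rail top, 24 to 37 mm from the knob's axis. They let go at a straight lift of about 8 N.
- hob: Portable induction hob, fixed: 320 mm deep (its x), 260 mm wide (y), steel, with a black glass plate to the rear (top 56 mm). Origin under its centre; x away from the robot, y left. Steel control deck in front, 50 mm up; spindle axis 113 mm in front of the origin (x = -113 mm), y = 0.
- red_knob: The waffle iron's knob, same shape as the black one but red, clipped in the rail's other station; to be left there. Origin at the centre of its underside.
- pan: Steel saucepan standing on the hob's glass, 150 mm across, 71 mm high, with a black-gripped handle out to 200 mm from its axis; origin under the centre of the bowl. To be left alone.
- espresso_cup: Cream espresso cup with a pink band and a handle, 60 x 87 x 56 mm, on the counter; origin under its centre. To be left alone.
- honey_jar: Glass honey jar with a green lid, 64 x 68 x 84 mm, on the counter; origin under its centre. To be left alone.
Things that resemble listed ones, but are neither listed nor needed, are in the scene too. What is meant by the part that bears knob_mid is not green or purple, and is the larger of those in its own colour.

How it is judged:
By the outcome, as a careful person would: the job done as asked, in the order asked, and still so for the second after the job is handed in, while the arm keeps its last pose, push and grip.
It also fails if it takes over 42 s, if anything falls off the work surface, if the arm or the gripper's body presses on something with over 40 N, if the wrist force passes 120 N, or if a joint passes its speed limit or range.

### The arm

A 6-joint arm with a two-finger parallel gripper is mounted at the origin on a cart in front of the work surface, level with it; the furniture and walls round the work are solid. World frame = base frame: x ahead of the robot, y to its left, z up, the work surface at z = 0. Lengths are in m, angles in rad, forces in N, time in s.
With the tool pointing down it reaches from about 0.35 to 0.775 m from the base axis. Payload 5.5 kg.
Tool frame: the origin (TCP) lies midway between the tips of the shut fingers; the grasp point (between the pads) lies 19 mm behind it; z points along the fingers, y is the line along which they close (so a half turn about z gives the same grasp; the last joint's range is limited). The gripper opens to 85 mm and grips with 20 to 120 N. Pads are 22 mm wide; open, the fingers measure 114 mm over their backs; the gripper's body (76 mm by 85 mm) begins 54 mm behind the grasp point. The pads swing forward as they close: fully open they stand 13 mm farther back than shut.
Start: joints at [-1.324, 0.313, 0.046, 1.304, 0, 1.431], TCP at [0.217, -0.533, 0.231] pointing down, gripper open.
Joint ranges: [-2.76, 2.76], [-0.86, 1.69], [-1.03, 1.26], [-2.2, 2.34], [-1.47, 1.5], [-3.14, 3.14]. Speed limits (rad/s): [2.57, 2.57, 3.14, 3.14, 3.14, 3.14].

### API

Orientations are given as a unit quaternion [w, x, y, z].
In Python, from cell import read_state, camera, camera_model, finish_job gives the robot as it stands. The module is installed in compiled form; this text tells all that it offers.
- The arm moves only by the tool jog_arm, never from a script. Its argument "rows" is a list of rows, each a list of 3 entries, a list of its own where there are three numbers: the finger opening in mm, from 0 to 85.4, then the shift along the world's x, y, z in mm, then the turn, a rotation vector about the world's x, y, z in degrees. A call has 1 to 5 rows; each row shifts and turns the commanded pose from where the row before left it; what a row does not reach is not made up. A row lasts 1/10 s, in which the tool goes at most 50 mm and 8.59 degrees, less where a joint would pass 70% of its speed; a pose out of reach is approached as far as the arm can. A call with a gripper value outside its range is refused whole. The fingers move at their own pace and stop on an object; "force" is the grip in N (left out, the last holds). Time passes only in rows, so rows that do not move let the fingers close. It gives the time, the measured TCP pose, the force, the opening and the grip force at its end, in the units of the state.
- read_state(): the state, without advancing time (a new reading comes with each control period).
- camera(name): name is "scene" or "top"; returns (picture, depth): 400x640x3 uint8, blue, green, red; 400x640 float32, m along the optical axis (not along the pixel's ray), 0 where there is no reading.
- camera_model(name): a dict with "fx", "fy", "cx", "cy" (pixels), "xyz" and "attitude" of the camera in the world. Camera axes: x right, y up, looking along -z (the intrinsics and any distortion apply to the point x, -y, -z); pixel columns grow to the right and rows downward; lengths in m; the calibration is good to about 2 mm. A picture is of the moment at which its call begins. camera_model takes no time and is no camera call.
- finish_job(): hands the job in; it is judged then, once.
The state is a dict: "t": time; "joint_positions": joint angles; "joint_vel": joint speeds; "tau": joint torques, N m; "tcp_pos": TCP position; "tcp_rot": TCP orientation; "contact_force": force on the tool from outside, world axes, zero at the start; "ft_torque": the same for the moment, N m; "grip_width": finger opening in m; "grasp_force": force on a finger pad.
Only numpy, scipy, OpenCV 4.12 (cv2) and the standard library are available. Lean on these libraries where they do the work, as an engineer would, in place of code of your own. Each camera call takes 0.05 s, during which the arm holds its last target. There are 200 camera calls.

## Working session

There is one attempt and no reset: what is moved stays moved. The work goes in short steps, Python scripts to look and compute and a tool call to move; the robot and the scene stay as the last step left them, time stands still between calls to the robot, and variables do not carry over. Pictures are saved under pics/ and viewed, at most 10 in all, crops included, and the job is handed in when it is done.

Besides the shell and the picture viewer there is one more tool, called after ">>>" as name(argument=value, ...) on one line, values as JSON. jog_arm: Moves the arm, as the interface text tells. Its arguments: {"type":"object","properties":{"rows":{"type":"array","items":{"type":"array"}},"force":{"type":"number"}},"required":["rows"]}

```bash
mkdir -p pics; cat > h.py <<'E'
import numpy as np, cv2
from cell import *
from scipy.spatial.transform import Rotation as R
def rot(m):
    a=np.array(m["attitude"],float)
    return a if a.shape==(3,3) else R.from_quat(a[[1,2,3,0]]).as_matrix()
def ray(m,u,v):
    d=np.array([(u-m["cx"])/m["fx"],-(v-m["cy"])/m["fy"],-1.0]); return rot(m)@d
def onz(m,u,v,z):
    d=ray(m,u,v); o=np.array(m["xyz"]); return o+d*(z-o[2])/d[2]
def dep(m,u,v,D): return np.array(m["xyz"])+ray(m,u,v)*D
E
python3 - <<'E'
from h import *
for n in("scene","top"):
    p,d=camera(n); cv2.imwrite(f"pics/{n}0.png",p); np.save(n+"0.npy",d); print(n,camera_model(n))
print(read_state())
E
```

```text
scene {'fx': 469.25290826809623, 'fy': 469.25290826809623, 'cx': 322.92000733071745, 'cy': 208.33797270558273, 'xyz': array([-0.17805606,  0.58032741,  0.61427078]), 'attitude': array([-0.33579999, -0.19687905,  0.47338731,  0.79017812])}
top {'fx': 369.84038461859603, 'fy': 369.84038461859603, 'cx': 317.8437381481869, 'cy': 195.9826691823088, 'xyz': array([ 0.33219457, -0.09068076,  1.04245534]), 'attitude': array([-0.70287212, -0.07091292,  0.06508395,  0.70477388])}
{'t': 0.1, 'joint_positions': array([-1.32361840e+00,  3.13937569e-01,  4.51088322e-02,  1.30361093e+00,
       -3.68912337e-05,  1.43119831e+00]), 'joint_vel': array([ 0.00044804, -0.00115231,  0.00371395, -0.0003201 , -0.00232282,
       -0.00032402]), 'tau': array([ 2.03031828e-03, -4.81725562e+01,  2.99244225e+01,  1.26777560e-02,
       -1.66410614e-04, -1.91381289e-06]), 'tcp_pos': array([ 0.21676233, -0.53208821,  0.23049771]), 'tcp_rot': array([-8.19490622e-04,  9.81358417e-01,  1.92184759e-01, -6.25952522e-05]), 'contact_force': array([ 0.5265643 , -0.39973713, -0.4559009 ]), 'ft_torque': array([-0.0321678 , -0.03174155,  0.01791395]), 'grasp_force': 0.0, 'grip_width': 0.08533062970056593}
```

View pics/scene0.png

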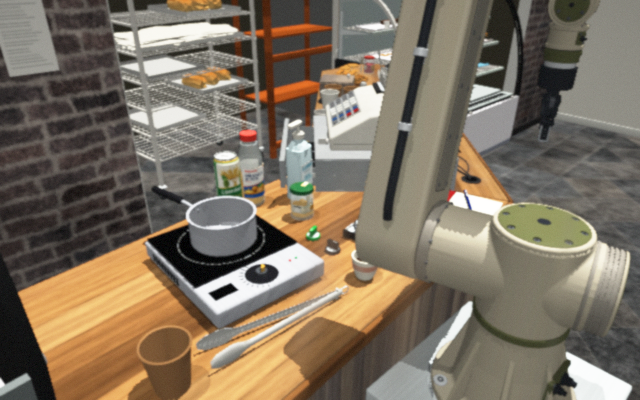

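View pics/top0.png

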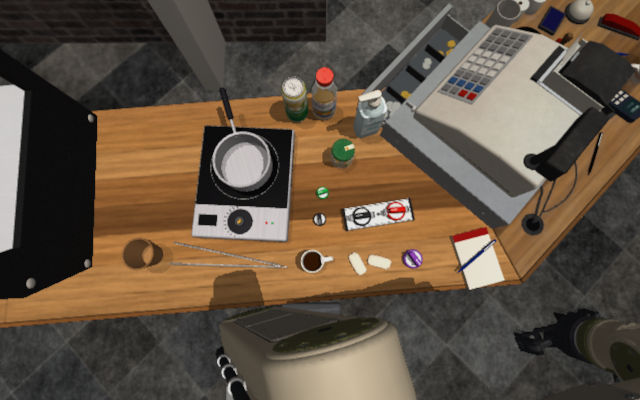

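The scene view shows the hob, pan and spindle dial at about (262,272), with the rail hidden behind the arm. In the top view the spindle is at (239,221) and the rail at (378,214). Possible mix-ups: black knob in the rail (358,216), small black knob (319,219), green (322,192), purple (413,258), red (397,211). My choice is the black knob in the rail, which I'll check in a close crop.

```bash
python3 - <<'E'
from h import *
p=cv2.imread("pics/top0.png"); m=camera_model("top"); D=np.load("top0.npy")
a=cv2.resize(p[190:240,335:420],None,fx=8,fy=8,interpolation=cv2.INTER_CUBIC)[:, :680]
b=cv2.resize(p[195:245,195:285],None,fx=8,fy=8,interpolation=cv2.INTER_CUBIC)[:200+200]
cv2.imwrite("pics/c1.png",cv2.resize(np.vstack([a,b[:, :680]]),None,fx=.74,fy=.74))
cv2.imwrite("pics/c1.png",np.vstack([cv2.resize(a,(510,300)),cv2.resize(b,(510,283))]))
for n,u,v in[("knob",358,216),("red",397,211),("small",319,219),("spin",239,221),("deck",262,228),("rail",378,214)]:
    print(n,dep(m,u,v,np.median(D[v-1:v+2,u-1:u+2])).round(3))
E
```

```text
knob [ 0.47  -0.191  0.055]
red [ 0.483 -0.297  0.051]
small [ 0.465 -0.086  0.027]
spin [0.455 0.126 0.069]
deck [0.439 0.068 0.047]
rail [ 0.481 -0.251  0.015]
```

View pics/c1.png

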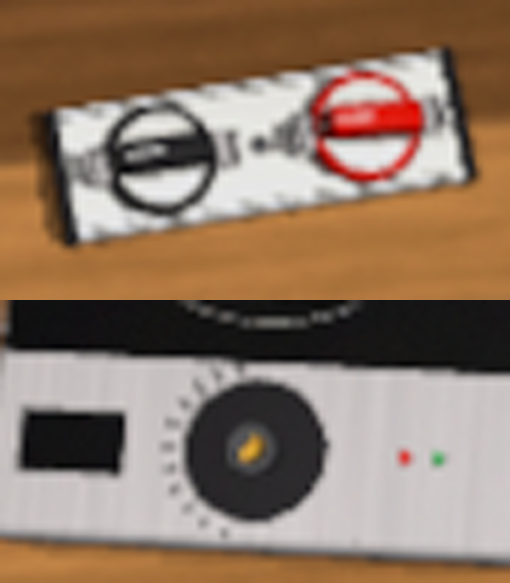

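The crop shows the large black knob in the rail's left station, bar along the rail, white pointer on its left (+y) half; the clips are at the ends of the bar. The brass half-moon at crop (250,447) has its chord running lower left to upper right, so the flat faces upper left. Next I'll measure the angles.

```bash
cat > meas.py <<'E'
from h import *
def avg(n,k=4):
    P=[camera(n) for _ in range(k)]
    return np.mean([p[0].astype(float) for p in P],0), np.median([p[1] for p in P],0)
def cloud(m,D):
    v,u=np.mgrid[0:400,0:640]
    d=np.stack([(u-m["cx"])/m["fx"],-(v-m["cy"])/m["fy"],-np.ones_like(D)],-1)@rot(m).T
    return np.array(m["xyz"])+d*D[...,None]
E
python3 - <<'E'
from meas import *
m=camera_model("top"); p,D=avg("top"); C=cloud(m,D); v,u=np.mgrid[0:400,0:640]
P8=p.astype(np.uint8); hsv=cv2.cvtColor(P8,cv2.COLOR_BGR2HSV)
def roi(a,b,c,d): return (u>=a)&(u<b)&(v>=c)&(v<d)
def line(M,z=None):
    q=np.array([onz(m,x,y,z) for x,y in zip(u[M],v[M])])[:,:2] if z else C[M][:,:2]
    c=q.mean(0); w,V=np.linalg.eigh(np.cov((q-c).T)); e=V[:,1]; e=e*np.sign(e[1]); return c.round(4),np.degrees(np.arctan2(e[1],e[0])).round(1),(4*np.sqrt(w)).round(3),M.sum()
# rail: bright pixels minAreaRect
M=(hsv[...,2]>150)&(hsv[...,1]<40)&roi(338,420,192,236)
cn=max(cv2.findContours(cv2.morphologyEx(M.astype(np.uint8),cv2.MORPH_CLOSE,np.ones((9,9))),0,2)[0],key=cv2.contourArea)
bx=cv2.boxPoints(cv2.minAreaRect(cn)); W=np.array([onz(m,x,y,.016) for x,y in bx])[:,:2]
print("rail",W.round(3).tolist(),W.mean(0),np.degrees(np.arctan2(*(W[1]-W[0])[::-1])),np.degrees(np.arctan2(*(W[2]-W[1])[::-1])))
print("blackbar depth",line((C[...,2]>.046)&roi(345,372,204,228)))
print("red bar",line((hsv[...,1]>150)&((hsv[...,0]<8)|(hsv[...,0]>172))&(C[...,2]>.046)&roi(383,412,198,224)))
blk=(hsv[...,2]<75)&roi(346,371,204,228); print("black all",line(blk,.035))
# dial
print("dial",line((hsv[...,2]<70)&roi(226,254,207,236),.05))
print(P8[216:227,233:246,2]); print(P8[216:227,233:246,0])
M=((p[...,2]-p[...,0])>50)&roi(230,250,210,232); w=(p[...,2]-p[...,0])*M
print("gold",line(M,.069),onz(m,(u*w).sum()/w.sum(),(v*w).sum()/w.sum(),.069))
# hob glass+deck edges: points with z in 0.04..0.06
g=(C[...,2]>.04)&(C[...,2]<.062)&roi(180,305,110,250)
cn=max(cv2.findContours(g.astype(np.uint8),0,2)[0],key=cv2.contourArea)
bx=cv2.boxPoints(cv2.minAreaRect(cn)); W=np.array([onz(m,x,y,.053) for x,y in bx])[:,:2]; print("hob",W.round(3).tolist(),W.mean(0))
s=camera_model("scene"); p,D=avg("scene"); 
a=cv2.resize(p.astype(np.uint8)[255:290,235:290],None,fx=12,fy=12,interpolation=cv2.INTER_CUBIC); cv2.imwrite("pics/c2.png",a)
w=p[...,2]-p[...,0]; M=(w>50)&roi(250,275,258,285); w=w*M; print("gold scene",M.sum(),onz(s,(u*w).sum()/w.sum(),(v*w).sum()/w.sum(),.069),(u*w).sum()/w.sum(),(v*w).sum()/w.sum())
E
```

```text
rail [[0.498, -0.156], [0.526, -0.337], [0.465, -0.344], [0.437, -0.164]] [ 0.48158092 -0.25037136] -81.11611126152323 -173.940048597433
blackbar depth (array([ 0.4745, -0.2015]), np.float64(98.6), array([0.017, 0.048]), np.int64(82))
red bar (array([ 0.4881, -0.2987]), np.float64(94.3), array([0.015, 0.048]), np.int64(58))
black all (array([ 0.4701, -0.1995]), np.float64(110.3), array([0.043, 0.07 ]), np.int64(107))
dial (array([0.4569, 0.1289]), np.float64(48.9), array([0.068, 0.069]), np.int64(404))
[[ 40  40  40  40  44  51  53  49  43  42  42  42  42]
 [ 40  40  40  49  66  73  75  72  62  44  40  42  42]
 [ 40  40  46  68  83  85 111  96  79  59  43  42  43]
 [ 40  40  63  81  86  92 159 147  97  75  52  40  43]
 [ 41  41  73  85  92 151 203 177 109  81  58  41  43]
 [ 40  41  73  79 154 206 222 167  93  81  61  39  41]
 [ 40  40  72  69 172 205 184 123  74  75  55  37  40]
 [ 40  40  64  72 124 145 105  79  81  67  42  38  42]
 [ 40  40  48  60  73  80  79  73  68  49  37  40  43]
 [ 40  40  40  38  51  62  65  56  42  37  41  43  43]
 [ 41  41  41  41  41  40  40  42  43  43  43  44  44]]
[[40 40 40 39 44 52 53 49 43 41 42 42 42]
 [40 40 40 49 66 75 75 73 64 44 40 42 42]
 [40 40 46 68 83 86 81 74 77 60 43 42 42]
 [40 40 63 82 87 79 67 51 63 73 53 41 43]
 [40 40 73 86 79 63 53 41 45 75 60 42 43]
 [40 41 74 79 76 62 55 40 46 76 63 40 40]
 [39 40 73 68 67 58 45 39 57 75 57 38 40]
 [40 39 65 71 72 64 49 62 78 68 43 39 42]
 [40 40 48 61 74 78 75 73 69 50 37 41 43]
 [39 40 40 38 51 63 66 56 43 37 41 43 43]
 [40 40 41 41 41 40 39 42 43 43 44 44 44]]
gold (array([0.4549, 0.127 ]), np.float64(142.7), array([0.01 , 0.016]), np.int64(17)) [0.45517169 0.12693012 0.069     ]
hob [[0.418, 0.258], [0.74, 0.258], [0.72, -0.015], [0.401, 0.002]] [0.56968926 0.12580017]
gold scene 32 [0.45325205 0.12963942 0.069     ] 262.329129787734 266.47090154304067
```

View pics/c2.png

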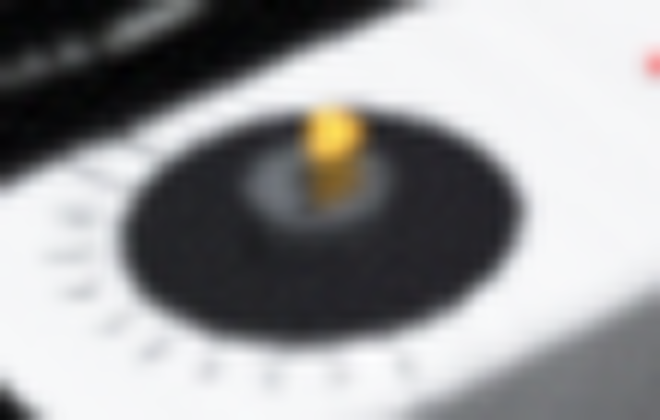

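```bash
python3 - <<'E'
from h import *
s=camera_model("scene")
a=onz(s,262.75,266,.069);b=onz(s,261.8,273.5,.05); print(a,b,a-b,np.degrees(np.arctan2(*(b-a)[1::-1])))
E
```

```text
[0.45395337 0.12804492 0.069     ] [0.45669232 0.12961604 0.05      ] [-0.00273895 -0.00157112  0.019     ] 29.83950894125875
```

>>> jog_arm(rows=[[60,[26,33,-8],[0,0,7.64]],[60,[26,33,-8],[0,0,7.64]],[60,[26,33,-8],[0,0,7.64]],[60,[26,33,-8],[0,0,7.64]],[60,[26,33,-8],[0,0,7.64]]], force=30)

```text
t: 1.0
tcp_pos: [0.3477, -0.3663, 0.1912]
tcp_rot: [0.0, 0.863, 0.505, 0.0]
contact_force: [1.2, 0.0, -0.3]
grip_width: 0.0598
grasp_force: 0.0
```

>>> jog_arm(rows=[[60,[26,33,-8],[0,0,7.64]],[60,[26,33,-8],[0,0,7.64]],[60,[26,33,-8],[0,0,7.64]],[60,[26,33,-8],[0,0,7.64]],[60,[24,33,-8],[0,0,7.64]]])

```text
t: 1.5
tcp_pos: [0.476, -0.2012, 0.1513]
tcp_rot: [0.001, 0.65, 0.76, 0.0]
contact_force: [0.2, -1.2, 0.1]
grip_width: 0.0599
grasp_force: 0.0
```

>>> jog_arm(rows=[[60,[0,0,0],[0,0,0]],[60,[0,0,0],[0,0,0]]])

```text
t: 1.7
tcp_pos: [0.4751, -0.2018, 0.1512]
tcp_rot: [-0.0, 0.652, 0.758, -0.0]
contact_force: [0.1, -1.0, 0.3]
grip_width: 0.0599
grasp_force: 0.0
```

>>> jog_arm(rows=[[60,[0,0,-30],[0,0,0]],[60,[0,0,-30],[0,0,0]],[60,[0,0,-25],[0,0,0]],[60,[0,0,-16],[0,0,0]],[60,[0,0,-8],[0,0,0]]])

```text
t: 2.2
tcp_pos: [0.4734, -0.2036, 0.0411]
tcp_rot: [-0.001, 0.654, 0.757, -0.0]
contact_force: [-1.0, 1.2, -0.7]
grip_width: 0.0598
grasp_force: 0.0
```

>>> jog_arm(rows=[[60,[0,0,-6],[0,0,0]],[60,[0,0,0],[0,0,0]],[30,[0,0,0],[0,0,0]]])

```text
t: 2.5
tcp_pos: [0.4753, -0.2033, 0.0371]
tcp_rot: [0.001, 0.653, 0.758, 0.0]
contact_force: [-0.6, 0.4, 0.4]
grip_width: 0.0469
grasp_force: 0.0
```

>>> jog_arm(rows=[[10,[0,0,0],[0,0,0]],[5,[0,0,0],[0,0,0]],[5,[0,0,0],[0,0,0]],[5,[0,0,0],[0,0,0]],[5,[0,0,0],[0,0,0]]], force=40)

```text
t: 3.0
tcp_pos: [0.4745, -0.2029, 0.037]
tcp_rot: [0.0, 0.652, 0.758, -0.001]
contact_force: [-3.5, 0.1, 5.8]
grip_width: 0.013
grasp_force: 41.2
```

>>> jog_arm(rows=[[5,[0,0,0],[0,0,0]],[5,[0,0,2],[0,0,0]],[5,[0,0,3],[0,0,0]],[5,[0,0,5],[0,0,0]],[5,[0,0,5],[0,0,0]]], force=60)

```text
t: 3.5
tcp_pos: [0.4751, -0.2022, 0.0516]
tcp_rot: [-0.0, 0.652, 0.758, 0.0]
contact_force: [0.0, 0.6, -0.7]
grip_width: 0.0124
grasp_force: 60.6
```

>>> jog_arm(rows=[[5,[0,0,15],[0,0,0]],[5,[0,0,25],[0,0,0]],[5,[0,0,30],[0,0,0]],[5,[0,0,15],[0,0,0]],[5,[0,0,0],[0,0,0]]])

```text
t: 4.0
tcp_pos: [0.4771, -0.2035, 0.1397]
tcp_rot: [0.003, 0.652, 0.758, 0.001]
contact_force: [0.3, -0.1, -1.4]
grip_width: 0.0126
grasp_force: 60.6
```

```bash
python3 - <<'E'
from h import *
p,d=camera("top"); cv2.imwrite("pics/t2.png",p); np.save("t2.npy",d)
a=cv2.resize(p[180:250,310:430],None,fx=6,fy=6,interpolation=cv2.INTER_CUBIC); cv2.imwrite("pics/c3.png",a); s=read_state(); print(s["tcp_pos"],s["grip_width"],s["contact_force"])
E
```

```text
[ 0.47617862 -0.20303139  0.13794594] 0.01207817173335409 [-0.23072873  0.49441217 -1.50648699]
```

View pics/c3.png

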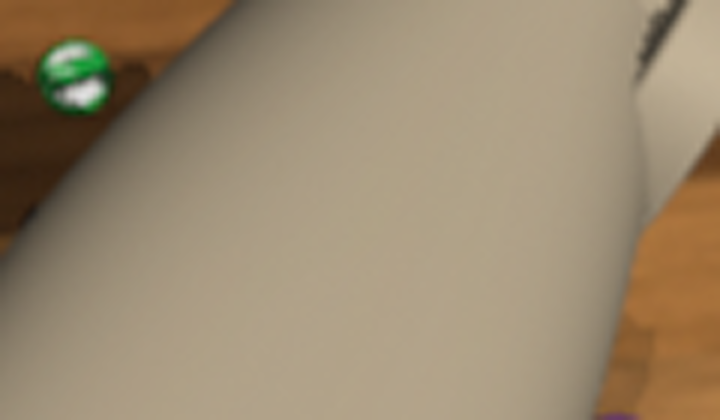

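The picture shows only the forearm covering the rail, with the green distractor at crop (75,75). The force readout fits a held knob (about 1.3 N). Carrying on to above the spindle, turning about -50 degrees.

>>> jog_arm(rows=[[5,[-2.4,35,0],[0,0,-6.3]],[5,[-2.4,42,0],[0,0,-6.3]],[5,[-2.4,42,0],[0,0,-6.3]],[5,[-2.4,42,0],[0,0,-6.3]],[5,[-2.4,42,0],[0,0,-6.3]]])

```text
t: 4.55
tcp_pos: [0.4618, 0.0022, 0.1352]
tcp_rot: [-0.001, 0.835, 0.55, -0.0]
contact_force: [0.4, 0.1, -1.8]
grip_width: 0.0127
grasp_force: 60.6
```

>>> jog_arm(rows=[[5,[-2.4,42,0],[0,0,-6.3]],[5,[-2.4,42,0],[0,0,-6.3]],[5,[-2.4,35,0],[0,0,-6.3]],[5,[0,10,0],[0,0,0]],[5,[0,0,0],[0,0,0]]])

```text
t: 5.05
tcp_pos: [0.4549, 0.1306, 0.1354]
tcp_rot: [-0.0, 0.912, 0.41, -0.001]
contact_force: [0.1, 0.2, -0.8]
grip_width: 0.0126
grasp_force: 60.6
```

>>> jog_arm(rows=[[5,[0,0,0],[0,0,0]],[5,[0,0,0],[0,0,0]]])

```text
t: 5.25
tcp_pos: [0.4557, 0.1282, 0.136]
tcp_rot: [0.0, 0.913, 0.408, -0.0]
contact_force: [-0.3, -0.7, -0.0]
grip_width: 0.0127
grasp_force: 60.6
```

```bash
python3 - <<'E'
from h import *
p,d=camera("scene"); cv2.imwrite("pics/s3.png",p); np.save("s3.npy",d)
cv2.imwrite("pics/c4.png",cv2.resize(p[190:310,190:340],None,fx=5,fy=5,interpolation=cv2.INTER_CUBIC))
s=read_state(); print(s["tcp_pos"],s["tcp_rot"],s["grip_width"],s["contact_force"],s["ft_torque"])
E
```

```text
[0.45581056 0.1281949  0.13609777] [ 9.27587531e-05  9.13283776e-01  4.07323810e-01 -2.21796806e-04] 0.012588134107976818 [ 0.4426863   0.1589762  -0.93028763] [-0.02869113  0.00988886  0.01724814]
```

View pics/c4.png

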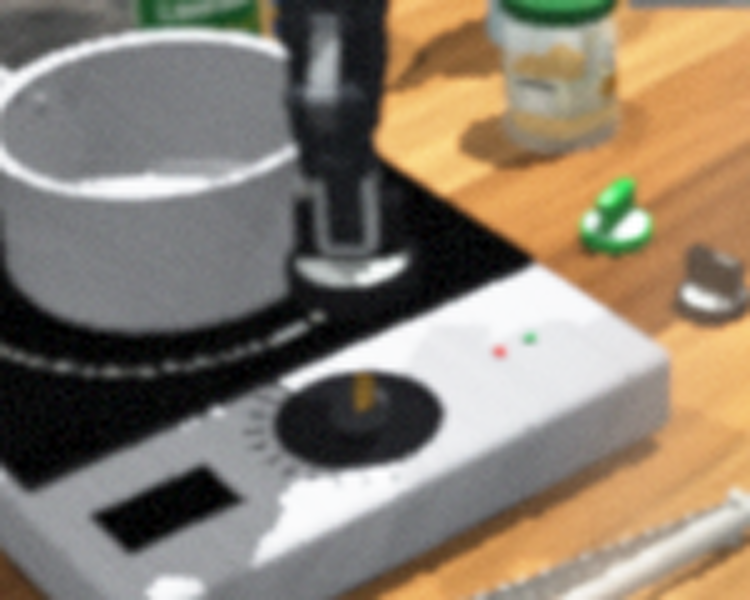

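The crop shows the knob held upright in the gripper, with its silver disc at crop (352,258). The spindle below at (362,390) is free. Checking the knob's offset along the bar in this view.

```bash
python3 - <<'E'
from h import *
s=camera_model("scene"); p=cv2.imread("pics/s3.png"); Rm=rot(s)
def proj(P):
    c=Rm.T@(np.array(P)-s["xyz"]); return s["cx"]+s["fx"]*c[0]/-c[2], s["cy"]-s["fy"]*c[1]/-c[2]
t=read_state()["tcp_pos"]; 
for dz in(-.021,-.009,-.007): print(dz,proj(t+[0,0,dz]))
b=np.array([np.cos(.84),np.sin(.84),0]); print("per mm along bar",np.array(proj(t+b*.001))-proj(t))
print("dial",proj([.4568,.1292,.05]))
g=p.astype(int).sum(2)//3
for v in (240,242,244,246,248): print(v,g[v,244:278])
D=np.load("s3.npy"); v,u=np.mgrid[0:400,0:640]
d=np.stack([(u-s["cx"])/s["fx"],-(v-s["cy"])/s["fy"],-np.ones_like(D)],-1)@Rm.T
C=np.array(s["xyz"])+d*D[...,None]
M=(u>240)&(u<282)&(v>225)&(v<262)&(C[...,2]>.108)&(C[...,2]<.127)&(np.hypot(C[...,0]-t[0],C[...,1]-t[1])<.04)
q=C[M]-t; print(M.sum(), q[:,2].min(), "along bar",(q@b).min(),(q@b).max())
# circle fit radius 26
from scipy.optimize import least_squares
r=least_squares(lambda c:np.hypot(q[:,0]-c[0],q[:,1]-c[1])-.026,[0,0],loss="soft_l1",f_scale=.001); print(r.x, r.x@b[:2])
E
```

```text
-0.021 (np.float64(260.8223332014691), np.float64(246.17246881495296))
-0.009 (np.float64(260.4752975854605), np.float64(240.95164549001086))
-0.007 (np.float64(260.4170350338935), np.float64(240.07514038747988))
per mm along bar [-0.52135928  0.00806477]
dial (np.float64(261.9318513588705), np.float64(273.39182576507363))
240 [122 121 115  91  62  40  33  31  33  49  76  95  98  98  97  98  95  98
  98  90  71  50  32  36  51  64  80  66  42  27  16   8   8   2]
242 [126 124 104  65  53 101 130 143 146 145 144 133 116 106 106  99  98 103
 111 132 162 188 194 204 227 228 181 102  47  23  19  10   7  11]
244 [123 119  99  61  39  66 110 150 176 186 189 183 176 163 149 139 144 169
 190 207 237 244 242 230 198 138  76  37  25  19  13   8  10  12]
246 [125 121 107  72  33  24  32  50  76 110 129 149 164 163 164 156 154 178
 200 197 172 134  92  65  45  33  29  26  21  21  12   9   9   8]
248 [117 115  96  65  30  21  17  21  17  22  27  28  29  33  35  32  32  32
  37  31  27  28  23  18  20  17  15  14  15  14  10   2  14  10]
169 -0.020830886962930006 along bar -0.024012011253561175 0.02663400850517842
[0.00200415 0.00068373] 0.0018468357478632553
```

The knob sits about 1.5 mm forward along the bar from the TCP, so its axis is already over the spindle to within about 0.5 mm. Going down to just above it, then gently.

>>> jog_arm(rows=[[5,[0,0,-20],[0,0,0]],[5,[0,0,-15],[0,0,0]],[5,[0,0,-7],[0,0,0]],[5,[0,0,0],[0,0,0]],[5,[0,0,0],[0,0,0]]])

```text
t: 5.8
tcp_pos: [0.456, 0.129, 0.0947]
tcp_rot: [0.0, 0.913, 0.408, 0.0]
contact_force: [0.8, 0.3, -1.2]
grip_width: 0.0123
grasp_force: 60.6
```

>>> jog_arm(rows=[[5,[0,0,-1],[0,0,0]],[5,[0,0,-1],[0,0,0]],[5,[0,0,-1],[0,0,0]],[5,[0,0,-1],[0,0,0]],[5,[0,0,0],[0,0,0]]])

```text
t: 6.3
tcp_pos: [0.4556, 0.1295, 0.0903]
tcp_rot: [0.0, 0.913, 0.408, -0.0]
contact_force: [0.5, -0.3, 0.0]
grip_width: 0.0127
grasp_force: 60.6
```

>>> jog_arm(rows=[[5,[0,0,-1],[0,0,0]],[5,[0,0,-1],[0,0,0]],[5,[0,0,0],[0,0,0]]])

```text
t: 6.6
tcp_pos: [0.4555, 0.1294, 0.0881]
tcp_rot: [-0.0, 0.913, 0.408, -0.0]
contact_force: [0.0, -0.4, -0.6]
grip_width: 0.0125
grasp_force: 60.6
```

>>> jog_arm(rows=[[5,[0,0,-0.5],[0,0,0]],[5,[0,0,-0.5],[0,0,0]],[5,[0,0,0],[0,0,0]]])

```text
t: 6.9
tcp_pos: [0.4559, 0.1294, 0.0874]
tcp_rot: [0.0, 0.913, 0.408, 0.0]
contact_force: [0.7, -0.5, -0.7]
grip_width: 0.0126
grasp_force: 60.7
```

>>> jog_arm(rows=[[5,[0,0,-1],[0,0,0]],[5,[0,0,0],[0,0,0]]])

```text
t: 7.1
tcp_pos: [0.4561, 0.1293, 0.0863]
tcp_rot: [0.0, 0.913, 0.408, 0.0]
contact_force: [1.4, -1.1, -1.4]
grip_width: 0.0125
grasp_force: 60.6
```

>>> jog_arm(rows=[[5,[0,0,-1],[0,0,0]],[5,[0,0,0],[0,0,0]]])

```text
t: 7.3
tcp_pos: [0.4561, 0.1292, 0.0853]
tcp_rot: [0.0, 0.913, 0.408, 0.0]
contact_force: [2.5, -1.0, -1.3]
grip_width: 0.013
grasp_force: 60.6
```

```bash
python3 -c "
from cell import read_state as r
s=r();print(s['tcp_pos'],s['contact_force'],s['ft_torque'])"
```

```text
[0.45612762 0.12924047 0.08530955] [ 2.54157137 -0.96017742 -1.34366325] [-0.32935043 -0.45740239 -0.02251653]
```

It's entering with no vertical force and a small side force toward +x −y. Easing sideways that way.

>>> jog_arm(rows=[[5,[0.5,-0.4,0],[0,0,0]],[5,[0,0,0],[0,0,0]]])

```text
t: 7.5
tcp_pos: [0.4562, 0.1291, 0.0853]
tcp_rot: [-0.0, 0.913, 0.408, 0.0]
contact_force: [0.5, -0.4, -1.0]
grip_width: 0.0126
grasp_force: 60.6
```

>>> jog_arm(rows=[[5,[0,0,-1],[0,0,0]],[5,[0,0,-1],[0,0,0]],[5,[0,0,0],[0,0,0]]])

```text
t: 7.8
tcp_pos: [0.4562, 0.129, 0.0832]
tcp_rot: [0.0, 0.913, 0.408, 0.0]
contact_force: [1.9, -0.6, -0.8]
grip_width: 0.013
grasp_force: 60.6
```

```bash
python3 -c "
from cell import read_state as r
s=r();print(s['tcp_pos'],s['contact_force'],s['ft_torque'])"
```

```text
[0.45622895 0.1290193  0.08321461] [ 1.85113201 -0.60421657 -0.84404073] [-0.26747067 -0.36225422 -0.00396043]
```

>>> jog_arm(rows=[[5,[0.4,-0.2,-1],[0,0,0]],[5,[0,0,-1],[0,0,0]],[5,[0,0,0],[0,0,0]]])

```text
t: 8.1
tcp_pos: [0.4564, 0.1289, 0.0811]
tcp_rot: [-0.0, 0.913, 0.408, -0.0]
contact_force: [0.0, 0.3, -1.2]
grip_width: 0.0123
grasp_force: 60.6
```

>>> jog_arm(rows=[[5,[0,0,-1],[0,0,0]],[5,[0,0,-0.5],[0,0,0]],[5,[0,0,0],[0,0,0]]])

```text
t: 8.4
tcp_pos: [0.4564, 0.1289, 0.0797]
tcp_rot: [-0.0, 0.913, 0.408, -0.0]
contact_force: [-0.3, 0.4, -1.7]
grip_width: 0.0123
grasp_force: 60.6
```

```bash
python3 -c "
from cell import read_state as r
s=r();print(s['tcp_pos'],s['contact_force'],s['ft_torque'])"
```

```text
[0.45639316 0.12891593 0.07968249] [-0.264631    0.35949213 -1.72070704] [ 0.00426601 -0.05721769 -0.04377974]
```

>>> jog_arm(rows=[[5,[0,0,-0.7],[0,0,0]],[5,[0,0,0],[0,0,0]]])

```text
t: 8.6
tcp_pos: [0.4565, 0.1289, 0.0791]
tcp_rot: [-0.0, 0.913, 0.408, -0.0]
contact_force: [-0.5, -0.2, -1.4]
grip_width: 0.0125
grasp_force: 60.6
```

>>> jog_arm(rows=[[5,[0,0,-0.7],[0,0,0]],[5,[0,0,0],[0,0,0]]])

```text
t: 8.8
tcp_pos: [0.4565, 0.1289, 0.0788]
tcp_rot: [0.0, 0.913, 0.408, 0.0]
contact_force: [-1.9, 0.3, 5.5]
grip_width: 0.0129
grasp_force: 61.4
```

>>> jog_arm(rows=[[5,[0,0,-0.7],[0,0,0]],[5,[0,0,0],[0,0,0]]])

```text
t: 9.0
tcp_pos: [0.4566, 0.1289, 0.0783]
tcp_rot: [0.0, 0.913, 0.408, 0.0]
contact_force: [-2.1, -0.1, 5.0]
grip_width: 0.0126
grasp_force: 61.5
```

Seated at the predicted height, and the spring is now carrying the load. Pressing down to the stop.

>>> jog_arm(rows=[[5,[0,0,-1],[0,0,0]],[5,[0,0,-1],[0,0,0]],[5,[0,0,-1],[0,0,0]],[5,[0,0,0],[0,0,0]]])

```text
t: 9.4
tcp_pos: [0.4566, 0.1289, 0.0755]
tcp_rot: [0.0, 0.913, 0.408, 0.0]
contact_force: [-3.4, -0.3, 8.4]
grip_width: 0.0126
grasp_force: 61.9
```

>>> jog_arm(rows=[[5,[0,0,-0.7],[0,0,0]],[5,[0,0,-0.5],[0,0,0]],[5,[0,0,0],[0,0,0]]])

```text
t: 9.7
tcp_pos: [0.4566, 0.1289, 0.0745]
tcp_rot: [0.0, 0.913, 0.408, 0.0]
contact_force: [-3.5, -0.4, 9.4]
grip_width: 0.0129
grasp_force: 62.1
```

>>> jog_arm(rows=[[5,[0,0,-0.5],[0,0,0]],[5,[0,0,0],[0,0,0]]])

```text
t: 9.9
tcp_pos: [0.4567, 0.1289, 0.0744]
tcp_rot: [0.0, 0.913, 0.408, 0.0]
contact_force: [-4.5, -0.5, 12.8]
grip_width: 0.0125
grasp_force: 62.6
```

At the stop: about 14 N, travel 4.4 mm. One last look before I hand in.

```bash
python3 - <<'E'
from h import *
p,_=camera("scene");q,_=camera("top")
a=cv2.resize(p[190:310,190:340],(500,400),interpolation=cv2.INTER_CUBIC);b=cv2.resize(q[180:290,300:430],(300,254))
o=np.zeros((400,800,3),np.uint8);o[:,:500]=a;o[:254,500:]=b;cv2.imwrite("pics/f.png",o)
s=read_state();print(s["tcp_pos"],s["contact_force"])
E
```

```text
[0.45666586 0.12889701 0.07440973] [-4.66189854 -0.36569272 12.68382104]
```

View pics/f.png

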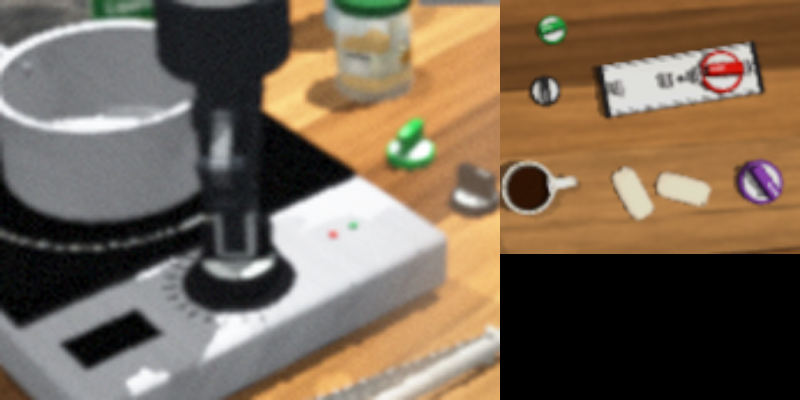

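The knob is down on the spindle at (240,280), held in the gripper. The red knob is still clipped in the rail at (722,70), and the cup, pan and jar look undisturbed.

```bash
python3 -c "
from cell import finish_job
print(finish_job())"
```

```text
the job is handed in; nothing more can be done
None
```

The job is handed in at about 10 s on the robot's clock: the black knob is fully home on the spindle and held pressed at its stop with about 14 N, and the red knob, pan, cup and jar look unmoved in the last pictures.

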